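Free the top tub of a locked stack and show its label to the scanner

ROBOT

A 7-joint arm with a two-finger parallel gripper is mounted at the origin on a cart in front of the work surface, level with it; the furniture and walls round the work are solid. World frame = base frame: x ahead of the robot, y to its left, z up, the work surface at z = 0. Lengths are in m, angles in rad, forces in N, time in s.
With the tool pointing down it reaches from about 0.425 to 0.875 m from the base axis. Payload 4.7 kg.
Tool frame: the origin (TCP) lies at the very end of the fingers, on their centre line; the grasp point (between the pads) lies 19 mm behind it; z points along the fingers, y is the direction in which the jaws open and shut (so a half turn about z gives the same grasp; the last joint's range is limited). The gripper opens to 87 mm and grips with 3 to 60 N. Pads are 19 mm wide; open, the fingers measure 117 mm over their backs; the gripper's body (75 mm by 190 mm) begins 51 mm behind the grasp point.
Start: joints at [1.309, 0.321, -0.07, 1.45, 0.023, 1.371, -0.057], TCP at [0.177, -0.625, 0.223] pointing down, gripper open.
Joint ranges: [-2.86, 2.86], [-0.3, 2.09], [-1.38, 1.24], [0.06, 2.45], [-1.56, 4.7], [0.09, 2.05], [-2.69, 2.69]. Speed limits (rad/s): [2.57, 2.57, 3.14, 3.14, 3.14, 3.14, 3.14].

INTERFACE

Orientations are given as a rotation vector (axis times angle).
In Python, from bench import ctrl, get_image, camera_info gives the robot as it stands.
- The arm moves only by the tool carry_out, never from a script. Its argument "commands" is a list of rows, each an object of numbers: "tx", "ty", "tz": the shift along the tool's x, y, z in m; "rx", "ry", "rz": the turn, a rotation vector about the tool's x, y, z in rad; "jaw": the opening, from 0 (shut) to 1 (fully open). In form: [{"tx": .., "ty": .., "tz": .., "rx": .., "ry": .., "rz": .., "jaw": ..}, ...]. A call has 1 to 12 rows; each row is the pose to reach, as a shift and turn from the pose commanded when the call began, along the tool's axes at that moment; what a row does not reach only later rows make up. A row lasts 1/8 s, in which the tool goes at most 62.5 mm and 10.7 degrees, less where a joint would pass 70% of its speed; a pose out of reach is approached as far as the arm can. A call with a gripper value outside its range is refused whole. The fingers move at their own pace and stop on an object; "grip_force" is the grip in N (left out, the last holds). Time passes only in rows, so rows that repeat a pose let the fingers close. It gives the time, the measured TCP pose, the force and the opening at its end, in the units of the state.
- ctrl.get_state(): the state, without advancing time (a new reading comes with each control period).
- get_image(name): name is "side" or "top"; returns the picture (384x512x3 uint8, red, green, blue); there is no depth.
- camera_info(name): a dict with "intrinsics" (3x3 intrinsics, pixels), "k1" (the pictures are not rectified: a ray, as slopes to the right and down, at radius r is drawn at 1 + k1 r^2 times it, then the intrinsics apply), "R" (3x3) and "t" (3): a world point X has camera coordinates R X + t. Camera axes: x right, y down, z forward; pixel columns grow to the right and rows downward; lengths in m; the calibration is good to about 2 mm. A picture is of the moment at which its call begins. camera_info takes no time and is no camera call.
- ctrl.close_job(): hands the job in, once; it reports no verdict.
The state is a dict: "time": time; "joint_positions": joint angles; "qd": joint speeds; "joint_torque": joint torques, N m; "position": TCP position; "tool_rot": TCP orientation; "ft_force": force on the tool from outside, world axes, zero at the start; "torque": the same for the moment, N m; "grip_width": opening from 0.0 (shut) to 1.0 (fully open).
Only numpy, scipy, OpenCV 4.12 (cv2) and the standard library are available. Lean on these libraries where they do the work, as an engineer would, in place of code of your own. Each camera call takes 0.05 s, during which the arm holds its last target.

TASK

Two grey parts tubs are locked together, one nested in the other, in a holder. Without gripping the top tub while it is locked, push its handle gently round, counter-clockwise seen from above, about 60 degrees, so that it climbs its ramps, and let it rest there a moment; then lift it off without pulling the lower tub out of the holder. Stand it upright in the middle of the scanner's plate with its striped label squarely facing the scanner's window, let go, and leave the other things where they are.

Things in the scene. Friction and masses are not known exactly. Their poses are not given: they have to be found in the camera images.
- top_tub_mid (a point): centre of the top tub, on its axis, half-way up (30 mm above its underside). Grey open round tub, 61 mm high: foot 39 mm wide from 0 to 22 mm up, body 60 mm wide (wall 5.5 mm) from 22 to 54 mm, low ramps on the rim up to 61 mm; about 0.15 kg. z up, +x to the label, -x to the handle. Can be gripped from above across the 60 mm body along its y axis, clear of handle and label
- top_tub: the top tub, origin at the centre of its underside. Locked: underside 46 mm above the bench, foot 14 mm deep in the lower tub, handle straight above the lower one; lugs hold it down (4 mm play). Turned counter-clockwise (from above) it climbs 7 mm on ramps from about 9 to 58 degrees and stays up by itself; lugs are clear from 30 to 90 degrees (stop), best 60 to 75; then it lifts straight out
- top_handle (a point): point in the top tub's handle, 55 mm out from the tub's axis and 29 mm above its underside. The handle is a bar along the tub's -x, from 28 to 67 mm from the axis, 10 mm wide and 10 mm high. A sideways push of 1 to 4 N here turns the tub
- top_label (a point): middle of the top tub's label, a white paper patch with dark upright bars on the outside of the body, opposite the handle, 30 mm out from the axis along the tub's +x, 38 mm above its underside
- lower_tub_mid (a point): centre of the lower tub, on its axis, 30 mm above its underside; same shape and axes as the top tub. It stands on the holder's base, 6 mm above the bench. It is loose and light and only keyed against turning: pulled straight up, a locked stack comes out of the holder as a whole
- plate_mid (a point): middle of the top of the scanner's plate, 5 mm above the bench. The plate is a level aluminium square of 88 mm; the scanner, fixed to the bench, is a black block 48 x 78 x 60 mm high standing behind it. x points from the plate to the block, whose window faces -x, 53 mm from the plate's middle; z up
- holder: fixed holder; origin on the tubs' axis at bench height. Base 150 x 90 x 6 mm, from 100 mm (handle side, -x) to 50 mm (+x); socket ring 64 mm across, 14 mm high; five thin guide posts round the lower tub, 37 mm out, up to 50 mm above the bench, and two posts, up to 39 mm, 55 mm out beside the lower tub's handle
- relay: bystander to be left alone: a small plug-in relay, 22x28x38 mm; origin at its underside
- tin: bystander to be left alone: a shallow round tin of screws, 60 mm across and 20 mm; origin at its underside
- pins: bystander to be left alone: an aluminium pin fixture block, 35x60x30 mm; origin at its underside

How it is judged:
By the outcome, as a careful person would: the job done as asked, in the order asked, and still so for the second after the job is handed in, with the robot touching nothing.
It also fails if it takes over 59 s, if anything falls off the work surface, if the arm or the gripper's body presses on something with over 40 N, if the wrist force passes 120 N, or if a joint passes its speed limit or range.

## Working session

There is one attempt and no reset: what is moved stays moved. The work goes in short steps, Python scripts to look and compute and a tool call to move; the robot and the scene stay as the last step left them, time stands still between calls to the robot, and variables do not carry over. Pictures are saved under pics/ and viewed, and the job is handed in when it is done.

Besides the shell and the picture viewer there is one more tool, called after "Emit:" in YAML: its name, and indented under it one key for each argument. carry_out: Moves the arm, as the interface text tells. Its arguments: {"type":"object","properties":{"commands":{"type":"array"},"grip_force":{"type":"number"}},"required":["commands"]}

```bash
mkdir -p pics; ls; python3 - <<'E'
from bench import ctrl,get_image,camera_info
import cv2
s=ctrl.get_state()
for k,v in s.items(): print(k,v)
for n in("side","top"):
    print(n,camera_info(n)); cv2.imwrite(f"pics/{n}0.png",cv2.cvtColor(get_image(n),cv2.COLOR_RGB2BGR))
E
```

```text
pics
time 0.0
joint_positions [ 1.30908164  0.32182386 -0.070127    1.45167679  0.02263133  1.37079821
 -0.05688109]
qd [ 0.00093922 -0.00110333  0.00046322  0.0003398  -0.00083399 -0.00133661
 -0.00058098]
joint_torque [-3.08749259e-04 -4.91285169e+01 -4.04254971e-01 -3.12527347e+01
 -6.40660571e-02  4.36868286e-02  1.90952210e-04]
position [ 0.1768299 -0.6249068  0.2214604]
tool_rot [-3.10988238e+00 -4.31767282e-01  5.93565077e-04]
ft_force [0.02850579 0.26958159 0.5080077 ]
torque [ 0.01858071 -0.01604322 -0.00137696]
grip_width 1.0027701142089651
side {'intrinsics': array([[474.02277311,   0.        , 260.0107737 ],
       [  0.        , 474.02277311, 191.56753276],
       [  0.        ,   0.        ,   1.        ]]), 'k1': -0.09432143516759854, 'R': array([[-0.832872  , -0.55332525, -0.01246624],
       [-0.3324535 ,  0.51816698, -0.78802136],
       [ 0.44249171, -0.65217648, -0.61552168]]), 't': array([0.39378795, 0.3260892 , 0.73320831])}
top {'intrinsics': array([[446.09255004,   0.        , 260.21403517],
       [  0.        , 446.09255004, 195.8248159 ],
       [  0.        ,   0.        ,   1.        ]]), 'k1': -0.04648751799559588, 'R': array([[-0.01291577, -0.99982439,  0.01357811],
       [-0.9846198 ,  0.01035086, -0.17440389],
       [ 0.17423271, -0.01562183, -0.98458058]]), 't': array([-0.1497449 ,  0.54887191,  1.10299164])}
```

View pics/side0.png

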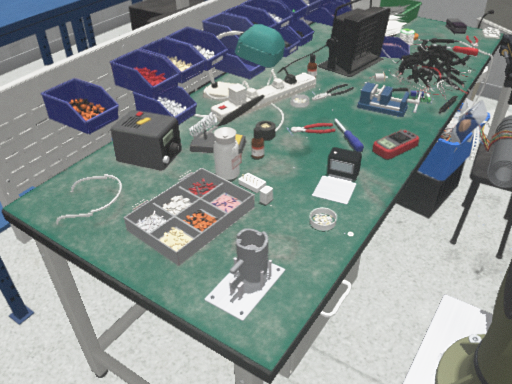

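View pics/top0.png

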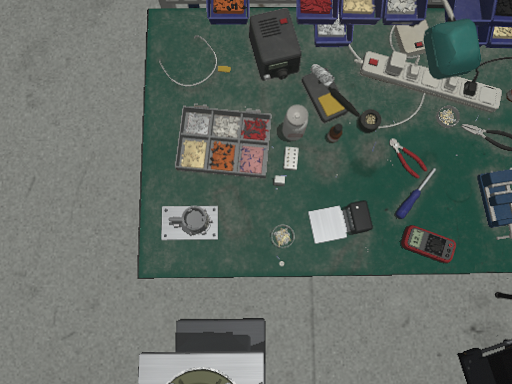

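```bash
cat > h.py <<'E'
import numpy as np, cv2
from bench import ctrl,get_image,camera_info
def proj(n,X):
    c=camera_info(n);p=np.atleast_2d(X)@c["R"].T+c["t"];s=p[:,:2]/p[:,2:]
    s=s*(1+c["k1"]*(s**2).sum(1,keepdims=True));K=c["intrinsics"]
    return s@K[:2,:2].T+K[:2,2]
def ray(n,uv):
    c=camera_info(n);K=c["intrinsics"]
    s=cv2.undistortPoints(np.array([[uv]],float),K,np.array([c["k1"],0,0,0,0.]))[0,0]
    # exact model: drawn = s(1+k1 r^2), same as opencv k1
    d=c["R"].T@np.array([s[0],s[1],1]);o=-c["R"].T@c["t"];return o,d/np.linalg.norm(d)
def onz(n,uv,z):
    o,d=ray(n,uv);return o+d*(z-o[2])/d[2]
def tri(uvs,uvt):
    A=np.zeros((3,3));b=np.zeros(3);L=[ray("side",uvs),ray("top",uvt)]
    for o,d in L:
        P=np.eye(3)-np.outer(d,d);A+=P;b+=P@o
    X=np.linalg.solve(A,b)
    return X,[np.linalg.norm((np.eye(3)-np.outer(d,d))@(X-o)) for o,d in L]
def crop(n,img,x0,y0,x1,y1,f,name):
    c=cv2.cvtColor(img[y0:y1,x0:x1],cv2.COLOR_RGB2BGR)
    cv2.imwrite(f"pics/{name}.png",cv2.resize(c,None,fx=f,fy=f,interpolation=cv2.INTER_CUBIC))
E
python3 - <<'E'
from h import *
s=cv2.cvtColor(cv2.imread("pics/side0.png"),cv2.COLOR_BGR2RGB);t=cv2.cvtColor(cv2.imread("pics/top0.png"),cv2.COLOR_BGR2RGB)
crop("top",t,150,190,390,280,3,"t1")  # 720x270
crop("side",s,190,210,310,330,5,"s1")
crop("side",s,290,130,390,250,5,"s2")
crop("top",t,155,195,225,250,10,"t2")
E
```

```text
(no output)
```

View pics/t1.png

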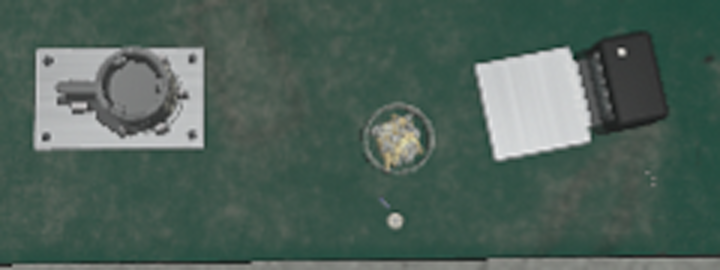

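View pics/s1.png

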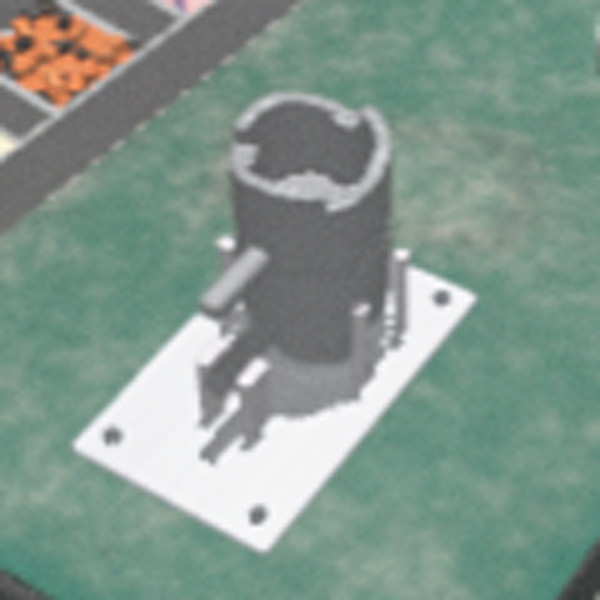

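View pics/s2.png

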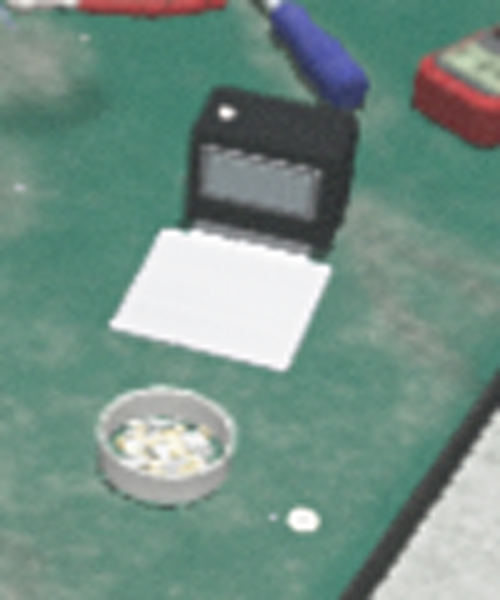

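View pics/t2.png

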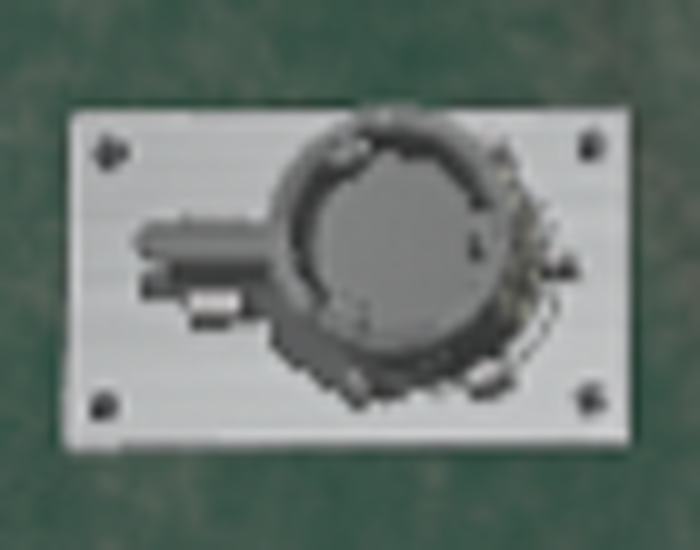

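```bash
python3 - <<'E'
from h import *
I={n:cv2.imread(f"pics/{n}0.png") for n in("side","top")}
def rect(n,box,z,thr):
    x0,y0,x1,y1=box;g=cv2.cvtColor(I[n],cv2.COLOR_BGR2HSV)[y0:y1,x0:x1]
    m=((g[...,2]>thr)&(g[...,1]<40)).astype(np.uint8)
    cs,_=cv2.findContours(m,cv2.RETR_EXTERNAL,cv2.CHAIN_APPROX_NONE);c=max(cs,key=cv2.contourArea)
    P=np.array([onz(n,p,z)[:2] for p in c[:,0]+np.array([x0,y0])])
    r=cv2.minAreaRect((P*1000).astype(np.float32));print(n,np.round(r[0],1),np.round(r[1],1),round(r[2],1))
    print(np.round(cv2.boxPoints(r),1).tolist())
rect("top",(300,200,346,250),.005,150)
rect("side",(305,170,365,210),.005,150)
rect("top",(155,195,225,250),.006,130)
rect("side",(195,255,300,325),.006,150)
T=lambda u,v:((u+.5)/10-.5+155,(v+.5)/10-.5+195)
for c in[(70,110),(630,107),(64,448),(630,446)]: print("T",onz("top",T(*c),.006).round(4))
S=lambda u,v:((u+.5)/5-.5+190,(v+.5)/5-.5+210)
for c in[(75,443),(265,550),(475,297)]: print("S",onz("side",S(*c),.006).round(4))
# tub rim top ~ z=.100..107 ; handle tip
print("handle axis top", onz("top",T(140,241),.080), onz("top",T(265,241),.080))
print("handle side tip,root",onz("side",S(207,303),.080),onz("side",S(262,255),.08))
print("rim centre top",onz("top",T(388,230),.1),"side",onz("side",S(311,150),.1))
E
```

```text
top [ 477.7 -336.2] [86.1 90.8] 10.0
[[427.3999938964844, -298.8999938964844], [443.1000061035156, -388.3999938964844], [527.9000244140625, -373.3999938964844], [512.2000122070312, -284.0]]
side [ 475.  -332.6] [89.1 96.2] 10.3
[[422.5, -293.20001220703125], [439.70001220703125, -387.8999938964844], [527.4000244140625, -372.0], [510.20001220703125, -277.29998779296875]]
top [485.2  32.2] [148.1  88. ] 89.4
[[440.5, -41.5], [528.4000244140625, -42.29999923706055], [529.9000244140625, 105.80000305175781], [441.8999938964844, 106.69999694824219]]
side [482.3  22.6] [101.1 202.7] 3.1
[[426.3999938964844, 121.0999984741211], [437.20001220703125, -81.30000305175781], [538.2000122070312, -75.9000015258789], [527.4000244140625, 126.5]]
T [0.5311 0.1068 0.006 ]
T [ 0.5304 -0.0426  0.006 ]
T [0.441  0.1062 0.006 ]
T [ 0.44   -0.0429  0.006 ]
S [0.5271 0.1078 0.006 ]
S [0.4384 0.1087 0.006 ]
S [ 0.439  -0.0385  0.006 ]
handle axis top [0.4863547  0.07318741 0.08      ] [0.48603406 0.04205598 0.08      ]
handle side tip,root [0.48403067 0.07547929 0.08      ] [0.48114519 0.04533127 0.08      ]
rim centre top [0.48589579 0.00876452 0.1       ] side [0.48520794 0.00671866 0.1       ]
```

```bash
python3 - <<'E'
from h import *
S=lambda u,v:((u+.5)/5-.5+290,(v+.5)/5-.5+130)
T=lambda u,v:((u+.5)/3-.5+150,(v+.5)/3-.5+190)
s=[onz("side",S(*c),.005)[:2] for c in[(165,230),(330,263),(288,370),(110,325)]]
t=[onz("top",T(*c),.005)[:2] for c in[(570,47),(592,142),(496,160),(476,65)]]
for q in(s,t):
    q=np.array(q);print(q.round(4).tolist(),q.mean(0),[np.linalg.norm(q[i]-q[i-1]).round(4) for i in range(4)]);d=q[0]+q[1]-q[2]-q[3];e=q[0]-q[1]+q[3]-q[2];print(np.degrees(np.arctan2(d[1],d[0])),np.degrees(np.arctan2(e[1],e[0])))
X=[0.177,-0.625,0.223]
print(proj("side",X),proj("top",X))
# triangulate holder corners
S=lambda u,v:((u+.5)/5-.5+190,(v+.5)/5-.5+210);T=lambda u,v:((u+.5)/10-.5+155,(v+.5)/10-.5+195)
for a,b in[((75,443),(70,110)),((265,550),(64,448)),((475,297),(630,446))]: print(tri(S(*a),T(*b)))
E
```

```text
[[0.5239, -0.3637], [0.4417, -0.3833], [0.4232, -0.2956], [0.51, -0.2804]] [ 0.47469505 -0.3307624 ] [np.float64(0.0844), np.float64(0.0846), np.float64(0.0896), np.float64(0.0882)]
-79.28471221152452 11.671719381188387
[[0.5268, -0.3698], [0.4416, -0.3857], [0.4268, -0.3], [0.5115, -0.2849]] [ 0.47664748 -0.33511544] [np.float64(0.0862), np.float64(0.0867), np.float64(0.087), np.float64(0.086)]
-80.0218146593696 10.321842354855226
[[509.90951981  93.06183618]] [[485.76800264 351.86973561]]
(array([0.53023621, 0.1066632 , 0.0032147 ]), [np.float64(0.0015032645328582682), np.float64(0.0015032645328581617)])
(array([0.44072353, 0.10670404, 0.00228611]), [np.float64(0.0006516050807548696), np.float64(0.0006516050807549034)])
(array([ 0.44076749, -0.04237992,  0.00134919]), [np.float64(0.0004446139183665585), np.float64(0.00044461391836654016)])
```

```bash
cat >> h.py <<'E'
from scipy.spatial.transform import Rotation as Rn
def rows(cmd0, targets, q=4):
    """cmd0,targets: (x,y,z,yaw_x_deg) vertical tool; prints rows"""
    R0=Rn.from_euler('z',cmd0[3],degrees=True)*Rn.from_euler('x',180,degrees=True)
    for t in targets:
        d=R0.inv().apply(np.array(t[:3])-np.array(cmd0[:3]))
        print({"tx":round(d[0],q),"ty":round(d[1],q),"tz":round(d[2],q),"rz":round(np.radians(cmd0[3]-t[3]),3)})
def st():
    s=ctrl.get_state();R=Rn.from_rotvec(s["tool_rot"]).as_matrix()
    print(s["time"],s["position"].round(4),"yawx",np.degrees(np.arctan2(R[1,0],R[0,0])).round(2),"tilt",R[:,2].round(4),"F",s["ft_force"].round(2),"M",s["torque"].round(2),"w",round(s["grip_width"],3),s["joint_positions"].round(2))
E
python3 - <<'E'
from h import *
st()
rows((.177,-.625,.223,15.8),[(.42,-.45,.22,35),(.5,-.2,.2,60),(.535,.0625,.19,90)])
E
```

```text
0.1 [ 0.1768 -0.625   0.2216] yawx 15.81 tilt [-6.0e-04  1.6e-03 -1.0e+00] F [ 0.54 -0.87 -0.2 ] M [-0.02 -0.04 -0.05] w 0.998 [ 1.31  0.32 -0.07  1.45  0.02  1.37 -0.06]
{'tx': np.float64(0.2815), 'ty': np.float64(-0.1022), 'tz': np.float64(0.003), 'rz': np.float64(-0.335)}
{'tx': np.float64(0.4265), 'ty': np.float64(-0.321), 'tz': np.float64(0.023), 'rz': np.float64(-0.771)}
{'tx': np.float64(0.5317), 'ty': np.float64(-0.564), 'tz': np.float64(0.033), 'rz': np.float64(-1.295)}
```

Emit:
carry_out:
  commands:
    - {"tx": 0.06, "ty": -0.02, "tz": 0, "rz": -0.07, "jaw": 0}
    - {"tx": 0.12, "ty": -0.04, "tz": 0, "rz": -0.14, "jaw": 0}
    - {"tx": 0.175, "ty": -0.065, "tz": 0, "rz": -0.22, "jaw": 0}
    - {"tx": 0.23, "ty": -0.085, "tz": 0, "rz": -0.3, "jaw": 0}
    - {"tx": 0.28, "ty": -0.11, "tz": 0.003, "rz": -0.4, "jaw": 0}
    - {"tx": 0.32, "ty": -0.16, "tz": 0.01, "rz": -0.5, "jaw": 0}
    - {"tx": 0.36, "ty": -0.21, "tz": 0.015, "rz": -0.6, "jaw": 0}
    - {"tx": 0.395, "ty": -0.265, "tz": 0.02, "rz": -0.7, "jaw": 0}
    - {"tx": 0.425, "ty": -0.32, "tz": 0.023, "rz": -0.8, "jaw": 0}
    - {"tx": 0.45, "ty": -0.375, "tz": 0.025, "rz": -0.93, "jaw": 0}
    - {"tx": 0.475, "ty": -0.43, "tz": 0.027, "rz": -1.05, "jaw": 0}
    - {"tx": 0.5, "ty": -0.49, "tz": 0.03, "rz": -1.17, "jaw": 0}
  grip_force: 10

```text
invalid input
```

Emit:
carry_out:
  commands:
    - {"tx": 0.06, "ty": -0.02, "tz": 0, "rx": 0, "ry": 0, "rz": -0.07, "jaw": 0}
    - {"tx": 0.12, "ty": -0.04, "tz": 0, "rx": 0, "ry": 0, "rz": -0.14, "jaw": 0}
    - {"tx": 0.175, "ty": -0.065, "tz": 0, "rx": 0, "ry": 0, "rz": -0.22, "jaw": 0}
    - {"tx": 0.23, "ty": -0.085, "tz": 0, "rx": 0, "ry": 0, "rz": -0.3, "jaw": 0}
    - {"tx": 0.28, "ty": -0.11, "tz": 0.003, "rx": 0, "ry": 0, "rz": -0.4, "jaw": 0}
    - {"tx": 0.32, "ty": -0.16, "tz": 0.01, "rx": 0, "ry": 0, "rz": -0.5, "jaw": 0}
    - {"tx": 0.36, "ty": -0.21, "tz": 0.015, "rx": 0, "ry": 0, "rz": -0.6, "jaw": 0}
    - {"tx": 0.395, "ty": -0.265, "tz": 0.02, "rx": 0, "ry": 0, "rz": -0.7, "jaw": 0}
    - {"tx": 0.425, "ty": -0.32, "tz": 0.023, "rx": 0, "ry": 0, "rz": -0.8, "jaw": 0}
    - {"tx": 0.45, "ty": -0.375, "tz": 0.025, "rx": 0, "ry": 0, "rz": -0.93, "jaw": 0}
    - {"tx": 0.475, "ty": -0.43, "tz": 0.027, "rx": 0, "ry": 0, "rz": -1.05, "jaw": 0}
    - {"tx": 0.5, "ty": -0.49, "tz": 0.03, "rx": 0, "ry": 0, "rz": -1.17, "jaw": 0}
  grip_force: 10

```text
time: 1.6
position: [0.5239, -0.0211, 0.1926]
tool_rot: [2.352, 2.082, -0.0]
ft_force: [0.2, -0.3, -0.2]
grip_width: 0.006
```

```bash
python3 - <<'E'
from h import *
st()
rows((.5247,-.0174,.193,82.8),[(.53,.0625,.15,90),(.53,.0625,.10,90),(.53,.0625,.064,90)])
E
```

```text
1.6 [ 0.5239 -0.0211  0.1926] yawx 83.05 tilt [ 2.e-04 -4.e-04 -1.e+00] F [ 0.17 -0.33 -0.23] M [-0.09 -0.18  0.04] w 0.006 [ 0.61  0.11 -0.66  1.78  0.07  1.27 -0.19]
{'tx': np.float64(0.0799), 'ty': np.float64(-0.0048), 'tz': np.float64(0.043), 'rz': np.float64(-0.126)}
{'tx': np.float64(0.0799), 'ty': np.float64(-0.0048), 'tz': np.float64(0.093), 'rz': np.float64(-0.126)}
{'tx': np.float64(0.0799), 'ty': np.float64(-0.0048), 'tz': np.float64(0.129), 'rz': np.float64(-0.126)}
```

Emit:
carry_out:
  commands:
    - {"tx": 0.045, "ty": -0.005, "tz": 0.02, "rx": 0, "ry": 0, "rz": -0.06, "jaw": 0}
    - {"tx": 0.08, "ty": -0.005, "tz": 0.043, "rx": 0, "ry": 0, "rz": -0.126, "jaw": 0}
    - {"tx": 0.08, "ty": -0.005, "tz": 0.07, "rx": 0, "ry": 0, "rz": -0.126, "jaw": 0}
    - {"tx": 0.08, "ty": -0.005, "tz": 0.1, "rx": 0, "ry": 0, "rz": -0.126, "jaw": 0}
    - {"tx": 0.08, "ty": -0.005, "tz": 0.12, "rx": 0, "ry": 0, "rz": -0.126, "jaw": 0}
    - {"tx": 0.08, "ty": -0.005, "tz": 0.129, "rx": 0, "ry": 0, "rz": -0.126, "jaw": 0}
    - {"tx": 0.08, "ty": -0.005, "tz": 0.129, "rx": 0, "ry": 0, "rz": -0.126, "jaw": 0}

```text
time: 2.48
position: [0.529, 0.057, 0.0636]
tool_rot: [-2.22, -2.222, 0.001]
ft_force: [-0.7, -0.1, 0.6]
grip_width: 0.005
```

```bash
python3 - <<'E'
from h import *
st()
s=get_image("side");t=get_image("top");st()
cv2.imwrite("pics/sA.png",cv2.cvtColor(s,cv2.COLOR_RGB2BGR))
crop("side",s,190,170,310,290,5,"s3");crop("top",t,140,180,240,255,7,"t3")
X=ctrl.get_state()["position"];print(proj("side",X),proj("top",X))
E
```

```text
2.475 [0.529  0.057  0.0636] yawx 90.05 tilt [-6.e-04  1.e-04 -1.e+00] F [-0.7  -0.13  0.62] M [ 0.03 -0.13  0.04] w 0.005 [ 0.47  0.29 -0.71  1.9   0.21  1.03 -0.33]
2.575 [0.5298 0.0571 0.0646] yawx 90.05 tilt [ 0.0015 -0.     -1.    ] F [-0.67 -0.63  0.77] M [ 0.01 -0.14  0.05] w 0.008 [ 0.47  0.28 -0.71  1.9   0.21  1.03 -0.33]
[[217.60897376 259.83007755]] [[176.39570767 202.33504688]]
```

View pics/s3.png

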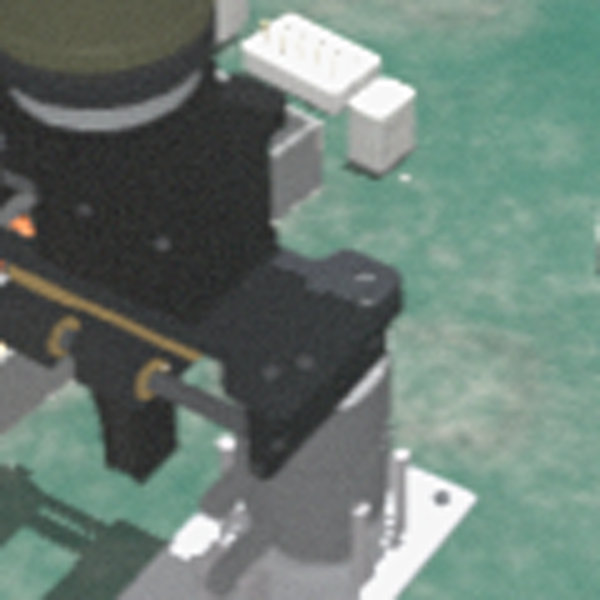

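View pics/t3.png

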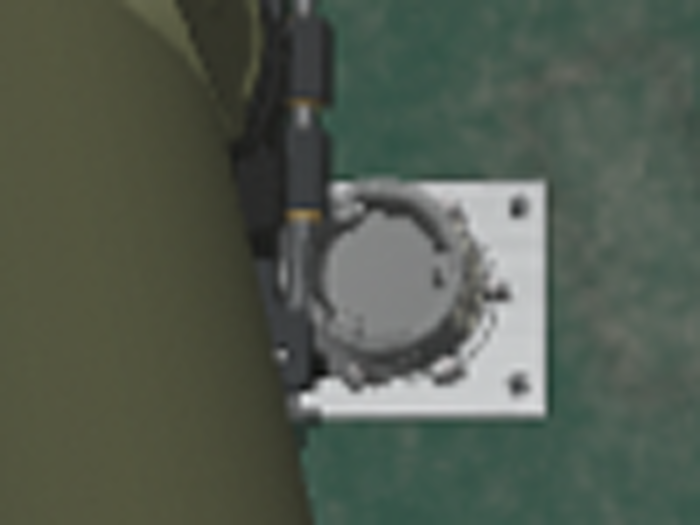

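```bash
cat >> h.py <<'E'
A=np.array([.4845,.0075])
def arc(phi,r=.053,off=.020,z0=.064):
    a=np.radians(90+phi);rh=np.array([np.cos(a),np.sin(a)]);th=np.array([-rh[1],rh[0]])
    p=A+r*rh-off*th;return (p[0],p[1],z0+.007*np.clip((phi-9)/49,0,1),90+phi)
E
python3 - <<'E'
from h import *
rows((.5298,.0571,.0646,90.05),[arc(p) for p in(-12,-8,-5,-2,1,4,7,10,12)])
E
```

```text
{'tx': np.float64(-0.0019), 'ty': np.float64(-0.0147), 'tz': np.float64(0.0006), 'rz': np.float64(0.21)}
{'tx': np.float64(0.0001), 'ty': np.float64(-0.0181), 'tz': np.float64(0.0006), 'rz': np.float64(0.14)}
{'tx': np.float64(0.0015), 'ty': np.float64(-0.0208), 'tz': np.float64(0.0006), 'rz': np.float64(0.088)}
{'tx': np.float64(0.0027), 'ty': np.float64(-0.0235), 'tz': np.float64(0.0006), 'rz': np.float64(0.036)}
{'tx': np.float64(0.0038), 'ty': np.float64(-0.0262), 'tz': np.float64(0.0006), 'rz': np.float64(-0.017)}
{'tx': np.float64(0.0047), 'ty': np.float64(-0.029), 'tz': np.float64(0.0006), 'rz': np.float64(-0.069)}
{'tx': np.float64(0.0055), 'ty': np.float64(-0.0319), 'tz': np.float64(0.0006), 'rz': np.float64(-0.121)}
{'tx': np.float64(0.0061), 'ty': np.float64(-0.0348), 'tz': np.float64(0.0005), 'rz': np.float64(-0.174)}
{'tx': np.float64(0.0064), 'ty': np.float64(-0.0368), 'tz': np.float64(0.0002), 'rz': np.float64(-0.209)}
```

Emit:
carry_out:
  commands:
    - {"tx": 0.001, "ty": -0.008, "tz": 0, "rx": 0, "ry": 0, "rz": 0, "jaw": 0}
    - {"tx": 0.002, "ty": -0.014, "tz": 0, "rx": 0, "ry": 0, "rz": 0, "jaw": 0}
    - {"tx": 0.003, "ty": -0.018, "tz": 0, "rx": 0, "ry": 0, "rz": 0, "jaw": 0}
    - {"tx": 0.003, "ty": -0.021, "tz": 0, "rx": 0, "ry": 0, "rz": 0, "jaw": 0}
    - {"tx": 0.003, "ty": -0.0235, "tz": 0, "rx": 0, "ry": 0, "rz": 0, "jaw": 0}
    - {"tx": 0.004, "ty": -0.026, "tz": 0, "rx": 0, "ry": 0, "rz": -0.017, "jaw": 0}
    - {"tx": 0.0045, "ty": -0.0275, "tz": 0, "rx": 0, "ry": 0, "rz": -0.043, "jaw": 0}
    - {"tx": 0.0047, "ty": -0.029, "tz": 0, "rx": 0, "ry": 0, "rz": -0.07, "jaw": 0}

```text
time: 3.58
position: [0.5, 0.0619, 0.0638]
tool_rot: [2.139, 2.301, 0.0]
ft_force: [0.6, -0.0, 0.7]
grip_width: 0.006
```

```bash
python3 - <<'E'
from h import *
st()
s=ctrl.get_state();p=s["position"]
import math
rows((p[0],p[1],p[2],94),[arc(x) for x in range(7,31,3)],4)
E
```

```text
3.575 [0.5    0.0619 0.0638] yawx 94.18 tilt [ 1.e-04  0.e+00 -1.e+00] F [ 0.58 -0.01  0.7 ] M [ 0.05 -0.18 -0.02] w 0.006 [ 0.5   0.22 -0.73  1.97  0.18  1.01 -0.24]
{'tx': np.float64(0.0008), 'ty': np.float64(-0.0021), 'tz': np.float64(-0.0002), 'rz': np.float64(-0.052)}
{'tx': np.float64(0.0017), 'ty': np.float64(-0.0049), 'tz': np.float64(-0.0004), 'rz': np.float64(-0.105)}
{'tx': np.float64(0.0023), 'ty': np.float64(-0.0078), 'tz': np.float64(-0.0008), 'rz': np.float64(-0.157)}
{'tx': np.float64(0.0029), 'ty': np.float64(-0.0108), 'tz': np.float64(-0.0012), 'rz': np.float64(-0.209)}
{'tx': np.float64(0.0032), 'ty': np.float64(-0.0137), 'tz': np.float64(-0.0017), 'rz': np.float64(-0.262)}
{'tx': np.float64(0.0034), 'ty': np.float64(-0.0167), 'tz': np.float64(-0.0021), 'rz': np.float64(-0.314)}
{'tx': np.float64(0.0035), 'ty': np.float64(-0.0196), 'tz': np.float64(-0.0025), 'rz': np.float64(-0.367)}
{'tx': np.float64(0.0034), 'ty': np.float64(-0.0226), 'tz': np.float64(-0.0029), 'rz': np.float64(-0.419)}
```

Emit:
carry_out:
  commands:
    - {"tx": 0.0008, "ty": -0.002, "tz": 0, "rx": 0, "ry": 0, "rz": -0.05, "jaw": 0}
    - {"tx": 0.0017, "ty": -0.005, "tz": 0, "rx": 0, "ry": 0, "rz": -0.105, "jaw": 0}
    - {"tx": 0.0023, "ty": -0.008, "tz": -0.001, "rx": 0, "ry": 0, "rz": -0.157, "jaw": 0}
    - {"tx": 0.003, "ty": -0.011, "tz": -0.001, "rx": 0, "ry": 0, "rz": -0.21, "jaw": 0}
    - {"tx": 0.0032, "ty": -0.0137, "tz": -0.0015, "rx": 0, "ry": 0, "rz": -0.262, "jaw": 0}
    - {"tx": 0.0034, "ty": -0.0167, "tz": -0.002, "rx": 0, "ry": 0, "rz": -0.314, "jaw": 0}
    - {"tx": 0.0035, "ty": -0.0196, "tz": -0.0025, "rx": 0, "ry": 0, "rz": -0.367, "jaw": 0}

```text
time: 4.45
position: [0.4809, 0.0641, 0.0665]
tool_rot: [1.681, 2.652, 0.002]
ft_force: [1.6, 0.5, 0.1]
grip_width: 0.009
```

```bash
python3 - <<'E'
from h import *
st()
s=get_image("side");t=get_image("top");st()
crop("side",s,190,170,310,290,5,"s4");crop("top",t,140,180,240,255,7,"t4")
E
```

```text
4.45 [0.4809 0.0641 0.0665] yawx 115.26 tilt [ 1.7e-03  5.0e-04 -1.0e+00] F [1.63 0.45 0.07] M [ 0.14 -0.51 -0.01] w 0.009 [ 0.56  0.18 -0.79  2.01  0.15  1.01  0.13]
4.55 [0.4806 0.0639 0.0665] yawx 115.15 tilt [ 0.001 -0.    -1.   ] F [ 1.32  0.2  -0.52] M [ 0.07 -0.29 -0.02] w 0.004 [ 0.56  0.18 -0.79  2.01  0.15  1.01  0.13]
```

View pics/s4.png

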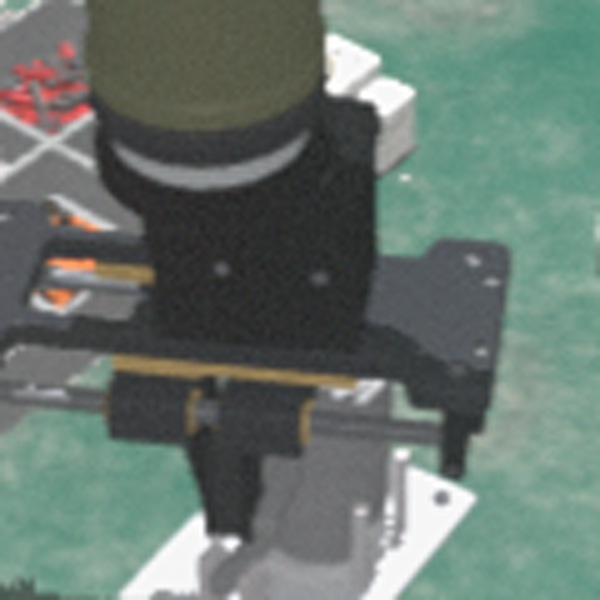

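View pics/t4.png

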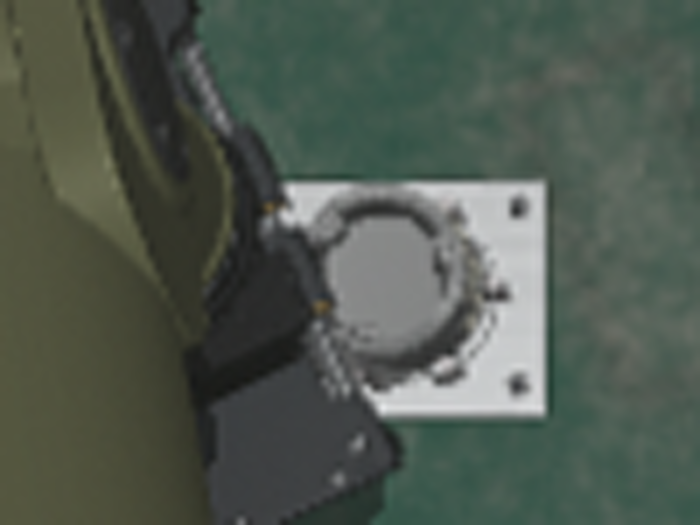

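```bash
python3 - <<'E'
from h import *
rows((*[.4807,.0640,.0665],115.2),[arc(x) for x in (28,32,36,40,44,48,52,56,60,63,66,68)],4)
E
```

```text
{'tx': np.float64(0.0012), 'ty': np.float64(-0.0032), 'tz': np.float64(-0.0002), 'rz': np.float64(-0.049)}
{'tx': np.float64(0.0023), 'ty': np.float64(-0.007), 'tz': np.float64(-0.0008), 'rz': np.float64(-0.119)}
{'tx': np.float64(0.0031), 'ty': np.float64(-0.0109), 'tz': np.float64(-0.0014), 'rz': np.float64(-0.188)}
{'tx': np.float64(0.0036), 'ty': np.float64(-0.0148), 'tz': np.float64(-0.0019), 'rz': np.float64(-0.258)}
{'tx': np.float64(0.0039), 'ty': np.float64(-0.0188), 'tz': np.float64(-0.0025), 'rz': np.float64(-0.328)}
{'tx': np.float64(0.0039), 'ty': np.float64(-0.0227), 'tz': np.float64(-0.0031), 'rz': np.float64(-0.398)}
{'tx': np.float64(0.0036), 'ty': np.float64(-0.0267), 'tz': np.float64(-0.0036), 'rz': np.float64(-0.468)}
{'tx': np.float64(0.003), 'ty': np.float64(-0.0306), 'tz': np.float64(-0.0042), 'rz': np.float64(-0.538)}
{'tx': np.float64(0.0022), 'ty': np.float64(-0.0344), 'tz': np.float64(-0.0045), 'rz': np.float64(-0.607)}
{'tx': np.float64(0.0014), 'ty': np.float64(-0.0373), 'tz': np.float64(-0.0045), 'rz': np.float64(-0.66)}
{'tx': np.float64(0.0004), 'ty': np.float64(-0.0401), 'tz': np.float64(-0.0045), 'rz': np.float64(-0.712)}
{'tx': np.float64(-0.0003), 'ty': np.float64(-0.042), 'tz': np.float64(-0.0045), 'rz': np.float64(-0.747)}
```

Emit:
carry_out:
  commands:
    - {"tx": 0.0012, "ty": -0.003, "tz": 0, "rx": 0, "ry": 0, "rz": -0.05, "jaw": 0}
    - {"tx": 0.0023, "ty": -0.007, "tz": -0.001, "rx": 0, "ry": 0, "rz": -0.12, "jaw": 0}
    - {"tx": 0.003, "ty": -0.011, "tz": -0.0015, "rx": 0, "ry": 0, "rz": -0.19, "jaw": 0}
    - {"tx": 0.0036, "ty": -0.015, "tz": -0.002, "rx": 0, "ry": 0, "rz": -0.26, "jaw": 0}
    - {"tx": 0.004, "ty": -0.019, "tz": -0.0025, "rx": 0, "ry": 0, "rz": -0.33, "jaw": 0}
    - {"tx": 0.004, "ty": -0.023, "tz": -0.003, "rx": 0, "ry": 0, "rz": -0.4, "jaw": 0}

```text
time: 5.3
position: [0.459, 0.0587, 0.0698]
tool_rot: [1.122, 2.932, 0.004]
ft_force: [2.8, 1.4, -0.7]
grip_width: 0.008
```

```bash
python3 - <<'E'
from h import *
st()
p=ctrl.get_state()["position"]
rows((*p,138),[arc(x) for x in (52,56,60,63,66)],4)
E
```

```text
5.3 [0.459  0.0587 0.0698] yawx 138.13 tilt [ 0.0029  0.0015 -1.    ] F [ 2.8   1.44 -0.66] M [ 0.53 -0.77  0.  ] w 0.008 [ 0.63  0.12 -0.85  2.05  0.11  1.    0.57]
{'tx': np.float64(0.001), 'ty': np.float64(-0.0047), 'tz': np.float64(-0.0004), 'rz': np.float64(-0.07)}
{'tx': np.float64(0.0021), 'ty': np.float64(-0.0085), 'tz': np.float64(-0.0009), 'rz': np.float64(-0.14)}
{'tx': np.float64(0.0028), 'ty': np.float64(-0.0124), 'tz': np.float64(-0.0012), 'rz': np.float64(-0.209)}
{'tx': np.float64(0.0032), 'ty': np.float64(-0.0153), 'tz': np.float64(-0.0012), 'rz': np.float64(-0.262)}
{'tx': np.float64(0.0034), 'ty': np.float64(-0.0183), 'tz': np.float64(-0.0012), 'rz': np.float64(-0.314)}
```

Emit:
carry_out:
  commands:
    - {"tx": 0.001, "ty": -0.003, "tz": 0, "rx": 0, "ry": 0, "rz": -0.045, "jaw": 0}
    - {"tx": 0.0014, "ty": -0.006, "tz": -0.0005, "rx": 0, "ry": 0, "rz": -0.09, "jaw": 0}
    - {"tx": 0.002, "ty": -0.0085, "tz": -0.001, "rx": 0, "ry": 0, "rz": -0.14, "jaw": 0}
    - {"tx": 0.0024, "ty": -0.011, "tz": -0.001, "rx": 0, "ry": 0, "rz": -0.18, "jaw": 0}
    - {"tx": 0.003, "ty": -0.0135, "tz": -0.0012, "rx": 0, "ry": 0, "rz": -0.23, "jaw": 0}
    - {"tx": 0.0032, "ty": -0.0155, "tz": -0.0012, "rx": 0, "ry": 0, "rz": -0.27, "jaw": 0}
    - {"tx": 0.0034, "ty": -0.0183, "tz": -0.0012, "rx": 0, "ry": 0, "rz": -0.314, "jaw": 0}

```text
time: 6.18
position: [0.4433, 0.0467, 0.0706]
tool_rot: [0.651, 3.073, 0.001]
ft_force: [0.6, 1.3, 0.1]
grip_width: 0.007
```

```bash
python3 - <<'E'
from h import *
st()
s=get_image("side");t=get_image("top");st()
crop("side",s,190,170,310,290,5,"s5");crop("top",t,140,180,240,255,7,"t5")
E
```

```text
6.175 [0.4433 0.0467 0.0706] yawx 156.07 tilt [ 7.e-04  3.e-04 -1.e+00] F [0.57 1.31 0.1 ] M [ 0.12 -0.3  -0.  ] w 0.007 [ 0.69  0.08 -0.86  2.09  0.07  1.    0.94]
6.275 [0.443  0.0462 0.0705] yawx 155.97 tilt [ 2.e-04 -2.e-04 -1.e+00] F [ 1.08  0.87 -0.18] M [ 0.19 -0.23  0.01] w 0.005 [ 0.69  0.08 -0.86  2.09  0.07  1.    0.94]
```

View pics/s5.png

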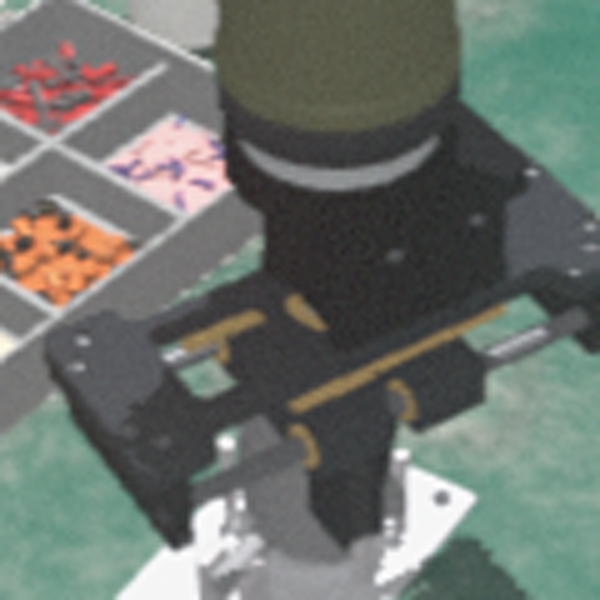

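View pics/t5.png

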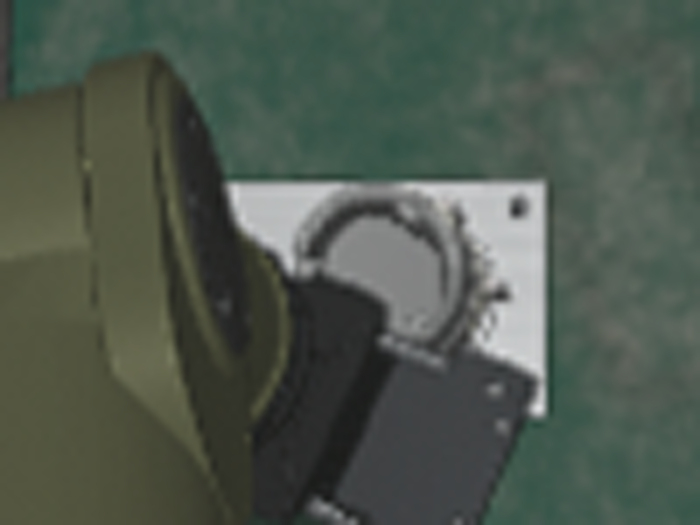

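```bash
python3 - <<'E'
from h import *
rows((.443,.0462,.0705,156),[(.62,-.2,.22,156)])
E
```

```text
{'tx': np.float64(-0.2618), 'ty': np.float64(-0.1529), 'tz': np.float64(-0.1495), 'rz': np.float64(0.0)}
```

Emit:
carry_out:
  commands:
    - {"tx": 0, "ty": 0.008, "tz": 0, "rx": 0, "ry": 0, "rz": 0, "jaw": 0}
    - {"tx": 0, "ty": 0.022, "tz": 0, "rx": 0, "ry": 0, "rz": 0, "jaw": 0}
    - {"tx": 0, "ty": 0.022, "tz": -0.04, "rx": 0, "ry": 0, "rz": 0, "jaw": 0}
    - {"tx": 0, "ty": 0.022, "tz": -0.09, "rx": 0, "ry": 0, "rz": 0, "jaw": 0}
    - {"tx": 0, "ty": 0.022, "tz": -0.14, "rx": 0, "ry": 0, "rz": 0, "jaw": 1}
    - {"tx": -0.05, "ty": 0, "tz": -0.15, "rx": 0, "ry": 0, "rz": 0, "jaw": 1}
    - {"tx": -0.1, "ty": -0.03, "tz": -0.15, "rx": 0, "ry": 0, "rz": 0, "jaw": 1}
    - {"tx": -0.15, "ty": -0.07, "tz": -0.15, "rx": 0, "ry": 0, "rz": 0, "jaw": 1}
    - {"tx": -0.2, "ty": -0.11, "tz": -0.15, "rx": 0, "ry": 0, "rz": 0, "jaw": 1}
    - {"tx": -0.26, "ty": -0.15, "tz": -0.15, "rx": 0, "ry": 0, "rz": 0, "jaw": 1}
    - {"tx": -0.26, "ty": -0.15, "tz": -0.15, "rx": 0, "ry": 0, "rz": 0, "jaw": 1}

```text
time: 7.65
position: [0.6201, -0.2016, 0.2182]
tool_rot: [-0.664, -3.068, 0.0]
ft_force: [-0.0, -0.2, -0.2]
grip_width: 0.721
```

```bash
python3 - <<'E'
from h import *
s=get_image("side");t=get_image("top");st()
cv2.imwrite("pics/sB.png",cv2.cvtColor(s,cv2.COLOR_RGB2BGR));cv2.imwrite("pics/tB.png",cv2.cvtColor(t,cv2.COLOR_RGB2BGR))
crop("side",s,190,210,310,330,5,"s6");crop("top",t,155,195,225,250,10,"t6")
E
```

```text
7.75 [ 0.6198 -0.1972  0.2191] yawx 155.85 tilt [-0.0014  0.0018 -1.    ] F [ 0.71 -0.16  0.71] M [ 0.08 -0.15  0.06] w 0.813 [ 0.79  0.41 -0.7   1.43  0.26  1.4   1.24]
```

View pics/s6.png

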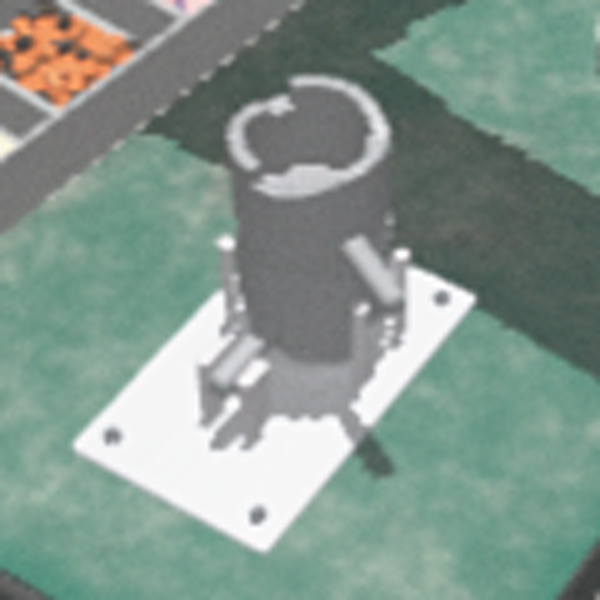

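View pics/t6.png

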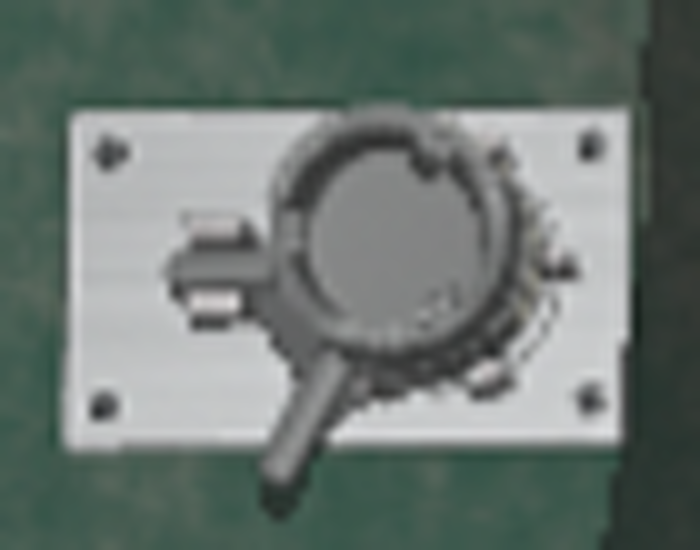

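```bash
python3 - <<'E'
from h import *
T=lambda u,v:((u+.5)/10-.5+155,(v+.5)/10-.5+195)
S=lambda u,v:((u+.5)/5-.5+190,(v+.5)/5-.5+210)
for n,a,b in(("top",T(333,365),T(281,466)),("side",S(358,245),S(393,294))):
    p,q=onz(n,a,.087)[:2],onz(n,b,.087)[:2];d=q-p;print(n,p,q,np.degrees(np.arctan2(d[1],d[0])), "axis dist tip",np.linalg.norm(q-A),"az tip from A",np.degrees(np.arctan2(*(q-A)[::-1])))
print(onz("top",T(394,229),.107), onz("side",S(308,134),.11))
print([np.linalg.norm(onz("top",T(394,229),.107)-onz("top",T(x,229),.107)) for x in(270,518)])
# back-of-envelope pushes: handle triang
print(tri(S(393,294),T(281,466)))
print(tri(S(358,245),T(333,365)))
E
```

```text
top [0.4542455  0.02365186] [0.42955519 0.03605793] 153.321957681988 axis dist tip 0.06192323851482319 az tip from A 152.53654028082732
side [0.45060664 0.02754502] [0.42684656 0.04086887] 150.71777471361 axis dist tip 0.06661381488700749 az tip from A 149.938443853508
[0.48522356 0.00636137 0.107     ] [0.48485647 0.00878099 0.11      ]
[np.float64(0.03012306224162882), np.float64(0.030111310432422503)]
(array([0.42974884, 0.03680408, 0.08167381]), [np.float64(0.00023098526630657321), np.float64(0.0002309852663067377)])
(array([0.45397306, 0.02399462, 0.08224437]), [np.float64(0.0008134538974521646), np.float64(0.0008134538974522473)])
```

```bash
python3 - <<'E'
from h import *
st();c=(*ctrl.get_state()["position"],155.85)
rows(c,[(.485,.0075,.2,152),(.485,.0075,.071,152)])
E
```

```text
7.75 [ 0.6198 -0.1972  0.2191] yawx 155.85 tilt [-0.0014  0.0018 -1.    ] F [ 0.71 -0.16  0.71] M [ 0.08 -0.15  0.06] w 0.813 [ 0.79  0.41 -0.7   1.43  0.26  1.4   1.24]
{'tx': np.float64(0.2068), 'ty': np.float64(0.1317), 'tz': np.float64(0.0191), 'rz': np.float64(0.067)}
{'tx': np.float64(0.2068), 'ty': np.float64(0.1317), 'tz': np.float64(0.1481), 'rz': np.float64(0.067)}
```

Emit:
carry_out:
  commands:
    - {"tx": 0.05, "ty": 0.032, "tz": 0.005, "rx": 0, "ry": 0, "rz": 0.02, "jaw": 1}
    - {"tx": 0.1, "ty": 0.064, "tz": 0.01, "rx": 0, "ry": 0, "rz": 0.04, "jaw": 1}
    - {"tx": 0.15, "ty": 0.096, "tz": 0.015, "rx": 0, "ry": 0, "rz": 0.067, "jaw": 1}
    - {"tx": 0.19, "ty": 0.121, "tz": 0.019, "rx": 0, "ry": 0, "rz": 0.067, "jaw": 1}
    - {"tx": 0.207, "ty": 0.132, "tz": 0.019, "rx": 0, "ry": 0, "rz": 0.067, "jaw": 1}
    - {"tx": 0.207, "ty": 0.132, "tz": 0.05, "rx": 0, "ry": 0, "rz": 0.067, "jaw": 1}
    - {"tx": 0.207, "ty": 0.132, "tz": 0.07, "rx": 0, "ry": 0, "rz": 0.067, "jaw": 1}
    - {"tx": 0.207, "ty": 0.132, "tz": 0.07, "rx": 0, "ry": 0, "rz": 0.067, "jaw": 1}

```text
time: 8.75
position: [0.4828, 0.0088, 0.1494]
tool_rot: [-0.754, -3.047, 0.001]
ft_force: [-0.3, -0.1, -0.3]
grip_width: 1.002
```

```bash
python3 - <<'E'
from h import *
s=get_image("side");t=get_image("top");st()
crop("side",s,190,170,310,290,5,"s7");crop("top",t,140,180,240,255,7,"t7")
R=Rn.from_rotvec(ctrl.get_state()["tool_rot"])
c=(*ctrl.get_state()["position"],np.degrees(np.arctan2(R.as_matrix()[1,0],R.as_matrix()[0,0])))
rows(c,[(.485,.0075,.12,152),(.485,.0075,.071,152)])
E
```

```text
8.85 [0.4844 0.0087 0.1511] yawx 152.18 tilt [ 7.e-04 -1.e-04 -1.e+00] F [ 0.02 -0.18  0.26] M [ 0.08 -0.13  0.01] w 0.995 [ 0.76  0.07 -0.85  1.92  0.05  1.18  0.97]
{'tx': np.float64(-0.0011), 'ty': np.float64(-0.0007), 'tz': np.float64(0.0311), 'rz': np.float64(0.003)}
{'tx': np.float64(-0.0011), 'ty': np.float64(-0.0007), 'tz': np.float64(0.0801), 'rz': np.float64(0.003)}
```

View pics/s7.png

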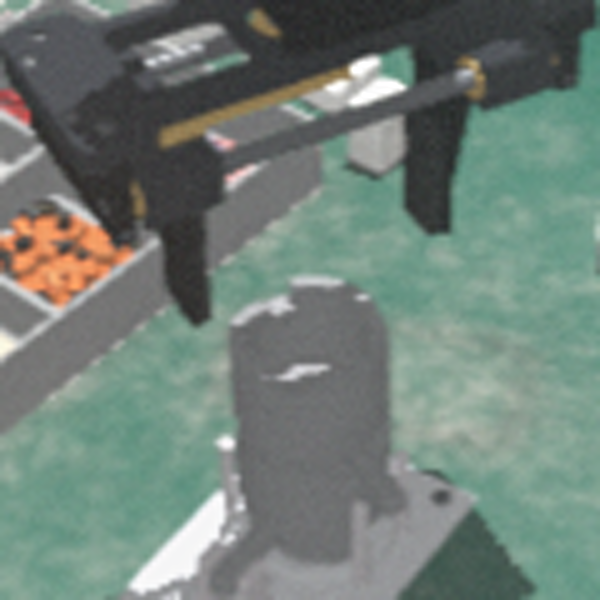

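View pics/t7.png

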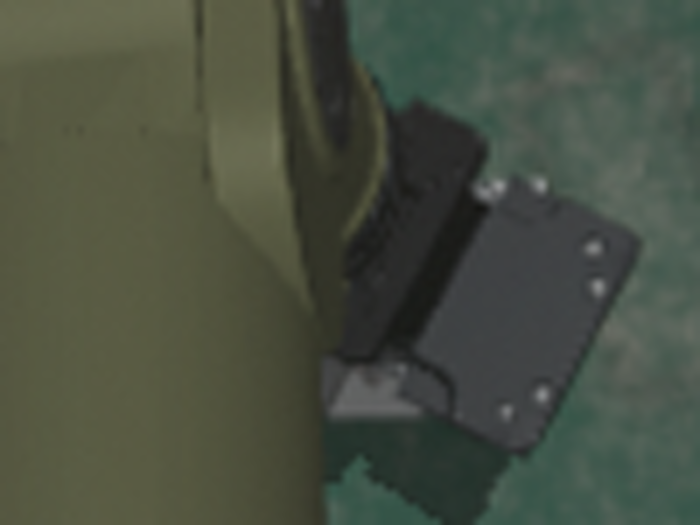

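Emit:
carry_out:
  commands:
    - {"tx": -0.001, "ty": -0.001, "tz": 0.025, "rx": 0, "ry": 0, "rz": 0, "jaw": 1}
    - {"tx": -0.001, "ty": -0.001, "tz": 0.05, "rx": 0, "ry": 0, "rz": 0, "jaw": 1}
    - {"tx": -0.001, "ty": -0.001, "tz": 0.07, "rx": 0, "ry": 0, "rz": 0, "jaw": 1}
    - {"tx": -0.001, "ty": -0.001, "tz": 0.08, "rx": 0, "ry": 0, "rz": 0, "jaw": 1}
    - {"tx": -0.001, "ty": -0.001, "tz": 0.08, "rx": 0, "ry": 0, "rz": 0, "jaw": 1}

```text
time: 9.48
position: [0.4847, 0.0071, 0.0707]
tool_rot: [-0.756, -3.049, -0.0]
ft_force: [0.5, 0.3, 0.2]
grip_width: 0.998
```

```bash
python3 - <<'E'
from h import *
st()
E
```

```text
9.475 [0.4847 0.0071 0.0707] yawx 152.16 tilt [-0.e+00  2.e-04 -1.e+00] F [0.47 0.32 0.19] M [ 0.04 -0.18  0.03] w 0.998 [ 0.72  0.19 -0.84  2.    0.16  1.02  0.89]
```

Clear. Close on the body.

Emit:
carry_out:
  commands:
    - {"tx": 0, "ty": 0, "tz": 0, "rx": 0, "ry": 0, "rz": 0, "jaw": 0.8}
    - {"tx": 0, "ty": 0, "tz": 0, "rx": 0, "ry": 0, "rz": 0, "jaw": 0.75}
    - {"tx": 0, "ty": 0, "tz": 0, "rx": 0, "ry": 0, "rz": 0, "jaw": 0.7}
    - {"tx": 0, "ty": 0, "tz": 0, "rx": 0, "ry": 0, "rz": 0, "jaw": 0.65}
    - {"tx": 0, "ty": 0, "tz": 0, "rx": 0, "ry": 0, "rz": 0, "jaw": 0.6}
    - {"tx": 0, "ty": 0, "tz": 0, "rx": 0, "ry": 0, "rz": 0, "jaw": 0.6}
  grip_force: 15

```text
time: 10.22
position: [0.4848, 0.0073, 0.0707]
tool_rot: [0.755, 3.049, 0.0]
ft_force: [1.4, 2.2, 1.5]
grip_width: 0.695
```

```bash
python3 - <<'E'
from h import *
st()
E
```

```text
10.225 [0.4848 0.0073 0.0707] yawx 152.18 tilt [ 7.e-04  1.e-04 -1.e+00] F [1.36 2.16 1.47] M [ 0.34 -0.3   0.04] w 0.695 [ 0.72  0.18 -0.84  2.    0.16  1.02  0.89]
```

Emit:
carry_out:
  commands:
    - {"tx": 0, "ty": 0.001, "tz": 0, "rx": 0, "ry": 0, "rz": 0, "jaw": 0.5}
    - {"tx": 0, "ty": 0.001, "tz": -0.001, "rx": 0, "ry": 0, "rz": 0, "jaw": 0.5}
    - {"tx": 0, "ty": 0.001, "tz": -0.003, "rx": 0, "ry": 0, "rz": 0, "jaw": 0.5}
    - {"tx": 0, "ty": 0.001, "tz": -0.005, "rx": 0, "ry": 0, "rz": 0, "jaw": 0.5}

```text
time: 10.72
position: [0.4846, 0.0077, 0.0753]
tool_rot: [-0.756, -3.049, 0.0]
ft_force: [1.0, -0.0, -1.1]
grip_width: 0.693
```

```bash
python3 - <<'E'
from h import *
st()
s=get_image("side");crop("side",s,190,170,310,290,5,"s8")
E
```

```text
10.725 [0.4846 0.0077 0.0753] yawx 152.16 tilt [-7.e-04 -1.e-04 -1.e+00] F [ 0.98 -0.04 -1.07] M [ 0.01 -0.24 -0.03] w 0.693 [ 0.72  0.18 -0.84  2.    0.15  1.03  0.89]
```

View pics/s8.png

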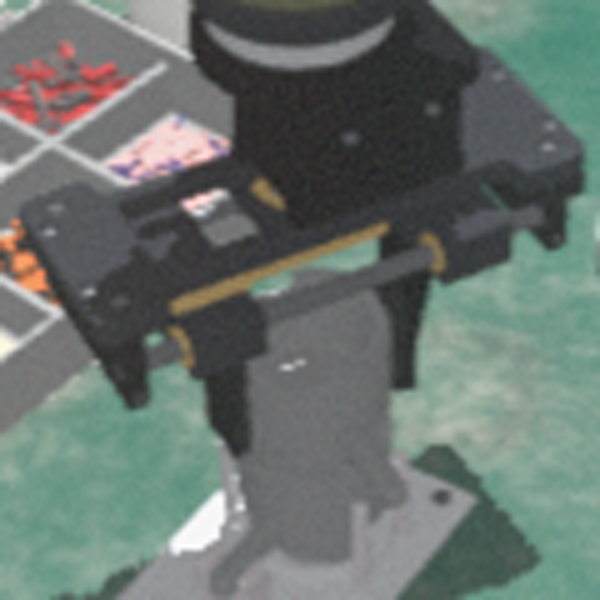

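Emit:
carry_out:
  commands:
    - {"tx": 0, "ty": 0, "tz": -0.006, "rx": 0, "ry": 0, "rz": 0, "jaw": 0.5}
    - {"tx": 0, "ty": 0, "tz": -0.012, "rx": 0, "ry": 0, "rz": 0, "jaw": 0.5}
    - {"tx": 0, "ty": 0, "tz": -0.02, "rx": 0, "ry": 0, "rz": 0, "jaw": 0.5}
    - {"tx": 0, "ty": 0, "tz": -0.035, "rx": 0, "ry": 0, "rz": 0, "jaw": 0.5}
    - {"tx": 0, "ty": 0, "tz": -0.055, "rx": 0, "ry": 0, "rz": 0, "jaw": 0.5}
    - {"tx": 0, "ty": 0, "tz": -0.075, "rx": 0, "ry": 0, "rz": 0, "jaw": 0.5}
    - {"tx": 0, "ty": 0, "tz": -0.075, "rx": 0, "ry": 0, "rz": 0, "jaw": 0.5}

```text
time: 11.65
position: [0.4864, 0.0079, 0.1526]
tool_rot: [0.755, 3.045, -0.0]
ft_force: [-0.8, 0.3, -1.4]
grip_width: 0.69
```

```bash
python3 - <<'E'
from h import *
st()
s=get_image("side");crop("side",s,190,170,310,310,5,"s9");p=ctrl.get_state()["position"]
rows((*p,152.2),[(.476,-.3335,.16,100)])
E
```

```text
11.65 [0.4864 0.0079 0.1526] yawx 152.16 tilt [ 0.004  -0.0012 -1.    ] F [-0.81  0.26 -1.44] M [ 0.07 -0.16  0.05] w 0.69 [ 0.76  0.07 -0.85  1.92  0.06  1.18  0.97]
{'tx': np.float64(-0.1508), 'ty': np.float64(-0.3064), 'tz': np.float64(-0.0087), 'rz': np.float64(0.911)}
```

View pics/s9.png

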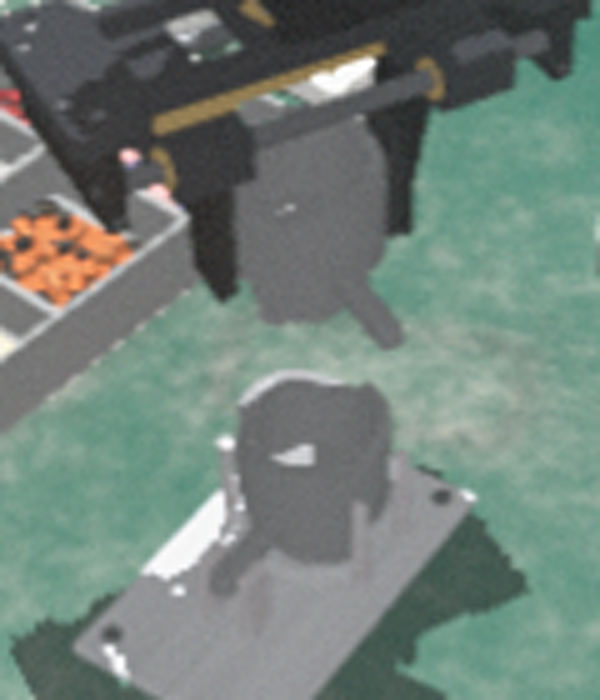

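Emit:
carry_out:
  commands:
    - {"tx": -0.01, "ty": -0.02, "tz": -0.004, "rx": 0, "ry": 0, "rz": 0.05, "jaw": 0.5}
    - {"tx": -0.025, "ty": -0.05, "tz": -0.009, "rx": 0, "ry": 0, "rz": 0.15, "jaw": 0.5}
    - {"tx": -0.045, "ty": -0.09, "tz": -0.009, "rx": 0, "ry": 0, "rz": 0.25, "jaw": 0.5}
    - {"tx": -0.065, "ty": -0.13, "tz": -0.009, "rx": 0, "ry": 0, "rz": 0.37, "jaw": 0.5}
    - {"tx": -0.085, "ty": -0.17, "tz": -0.009, "rx": 0, "ry": 0, "rz": 0.5, "jaw": 0.5}
    - {"tx": -0.105, "ty": -0.21, "tz": -0.009, "rx": 0, "ry": 0, "rz": 0.63, "jaw": 0.5}
    - {"tx": -0.12, "ty": -0.245, "tz": -0.009, "rx": 0, "ry": 0, "rz": 0.75, "jaw": 0.5}
    - {"tx": -0.135, "ty": -0.275, "tz": -0.009, "rx": 0, "ry": 0, "rz": 0.84, "jaw": 0.5}
    - {"tx": -0.146, "ty": -0.296, "tz": -0.009, "rx": 0, "ry": 0, "rz": 0.9, "jaw": 0.5}
    - {"tx": -0.151, "ty": -0.306, "tz": -0.009, "rx": 0, "ry": 0, "rz": 0.911, "jaw": 0.5}
    - {"tx": -0.151, "ty": -0.306, "tz": -0.009, "rx": 0, "ry": 0, "rz": 0.911, "jaw": 0.5}

```text
time: 13.08
position: [0.4753, -0.3335, 0.1592]
tool_rot: [-2.02, -2.405, -0.0]
ft_force: [-0.7, 0.9, -0.8]
grip_width: 0.694
```

```bash
python3 - <<'E'
from h import *
s=get_image("side");t=get_image("top");st()
crop("side",s,270,90,400,220,4,"s10");crop("top",t,270,170,390,260,6,"t10")
crop("side",s,190,210,310,330,4,"s10b")
print([proj(n,[.476,-.3335,.14]) for n in("side","top")])
E
```

```text
13.175 [ 0.476  -0.3317  0.1595] yawx 100.08 tilt [-0.e+00  8.e-04 -1.e+00] F [-0.78  0.04 -1.38] M [-0.01 -0.14 -0.04] w 0.698 [ 1.02  0.25 -0.52  1.7   0.13  1.23  0.64]
[array([[339.13080154, 140.92745995]]), array([[336.10342527, 217.95282492]])]
```

View pics/s10.png

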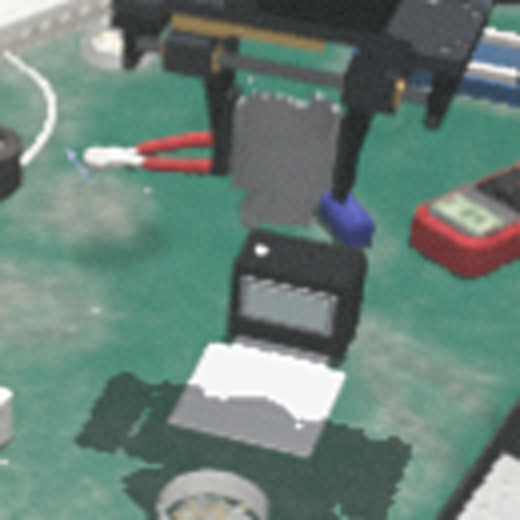

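View pics/t10.png

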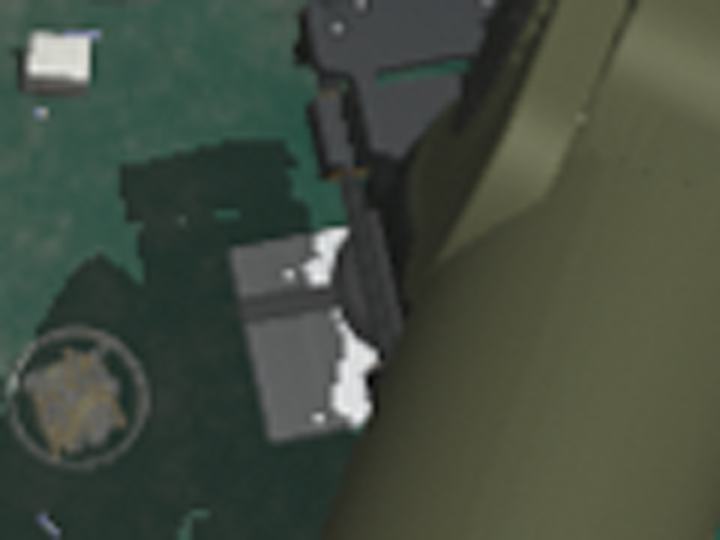

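View pics/s10b.png

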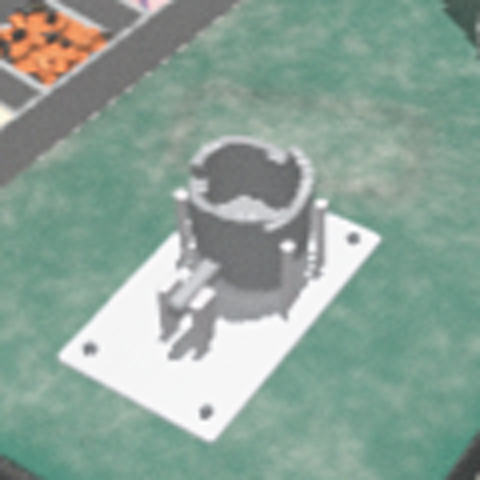

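```bash
python3 - <<'E'
from h import *
t=get_image("top");cv2.imwrite("pics/tC.png",cv2.cvtColor(t,cv2.COLOR_RGB2BGR));crop("top",t,300,195,345,250,12,"t11")
E
```

```text
(no output)
```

View pics/t11.png

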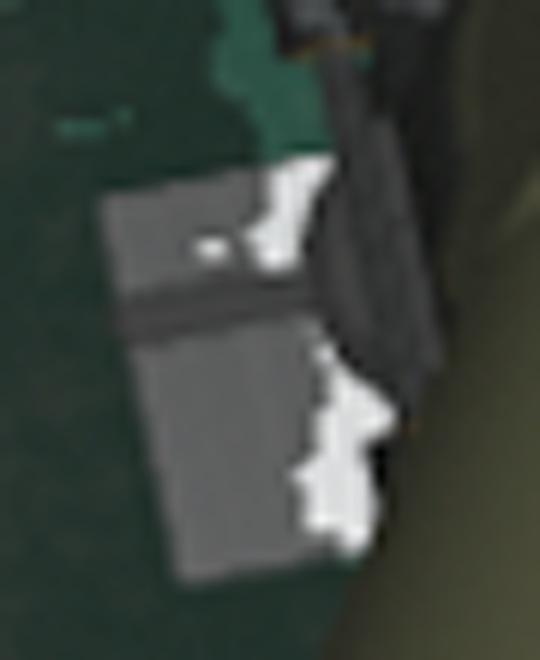

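```bash
python3 - <<'E'
from h import *
T=lambda u,v:((u+.5)/12-.5+300,(v+.5)/12-.5+195)
def az(a,b,z):
    p,q=onz("top",T(*a),z)[:2],onz("top",T(*b),z)[:2];d=q-p;return np.degrees(np.arctan2(d[1],d[0])),p,q
for z in(.166,.176): print(az((300,275),(115,300),z),az((300,313),(125,340),z))
print(az((182,580),(102,200),.005),az((330,155),(102,200),.005))
print("mid",onz("top",T(120,320),.171))
E
```

```text
(np.float64(97.02122409297091), array([ 0.47423606, -0.30190969]), array([ 0.46982942, -0.26613013])) (np.float64(98.07112102936487), array([ 0.466898 , -0.3016348]), array([ 0.46210101, -0.26780717]))
(np.float64(97.02122409297091), array([ 0.47297918, -0.30030083]), array([ 0.46861585, -0.26487283])) (np.float64(98.0711210293648), array([ 0.46571323, -0.30002864]), array([ 0.46096337, -0.26653339]))
(np.float64(10.078320136922923), array([ 0.42716351, -0.29922345]), array([ 0.51181067, -0.28417854])) (np.float64(100.54019248624107), array([ 0.52136991, -0.33555441]), array([ 0.51181067, -0.28417854]))
mid [ 0.46537509 -0.26633632  0.171     ]
```

```bash
python3 - <<'E'
from h import *
st();p=ctrl.get_state()["position"]
rows((*p,100.05),[(.4765,-.333,.06,101.5),(.4765,-.333,.027,101.5)])
E
```

```text
13.225 [ 0.4761 -0.3316  0.1596] yawx 100.11 tilt [ 1.e-04  5.e-04 -1.e+00] F [ 0.06  0.44 -0.94] M [ 0.02 -0.11 -0.02] w 0.694 [ 1.02  0.25 -0.53  1.7   0.13  1.23  0.64]
{'tx': np.float64(-0.0015), 'ty': np.float64(0.0001), 'tz': np.float64(0.0996), 'rz': np.float64(-0.025)}
{'tx': np.float64(-0.0015), 'ty': np.float64(0.0001), 'tz': np.float64(0.1326), 'rz': np.float64(-0.025)}
```

Emit:
carry_out:
  commands:
    - {"tx": -0.0015, "ty": 0, "tz": 0.02, "rx": 0, "ry": 0, "rz": -0.025, "jaw": 0.5}
    - {"tx": -0.0015, "ty": 0, "tz": 0.045, "rx": 0, "ry": 0, "rz": -0.025, "jaw": 0.5}
    - {"tx": -0.0015, "ty": 0, "tz": 0.07, "rx": 0, "ry": 0, "rz": -0.025, "jaw": 0.5}
    - {"tx": -0.0015, "ty": 0, "tz": 0.095, "rx": 0, "ry": 0, "rz": -0.025, "jaw": 0.5}
    - {"tx": -0.0015, "ty": 0, "tz": 0.112, "rx": 0, "ry": 0, "rz": -0.025, "jaw": 0.5}
    - {"tx": -0.0015, "ty": 0, "tz": 0.122, "rx": 0, "ry": 0, "rz": -0.025, "jaw": 0.5}
    - {"tx": -0.0015, "ty": 0, "tz": 0.128, "rx": 0, "ry": 0, "rz": -0.025, "jaw": 0.5}
    - {"tx": -0.0015, "ty": 0, "tz": 0.131, "rx": 0, "ry": 0, "rz": -0.025, "jaw": 0.5}
    - {"tx": -0.0015, "ty": 0, "tz": 0.131, "rx": 0, "ry": 0, "rz": -0.025, "jaw": 0.5}

```text
time: 14.35
position: [0.4761, -0.3349, 0.0289]
tool_rot: [1.989, 2.431, -0.0]
ft_force: [0.4, 0.8, -0.6]
grip_width: 0.692
```

```bash
python3 - <<'E'
from h import *
s=get_image("side");t=get_image("top");st()
crop("side",s,290,120,390,220,6,"s12");crop("top",t,300,190,375,250,8,"t12")
E
```

```text
14.45 [ 0.4762 -0.335   0.0291] yawx 101.4 tilt [ 8.e-04 -8.e-04 -1.e+00] F [-0.41 -0.57 -1.06] M [ 0.01 -0.12 -0.01] w 0.693 [ 0.99  0.39 -0.5   1.81  0.22  0.99  0.6 ]
```

View pics/s12.png

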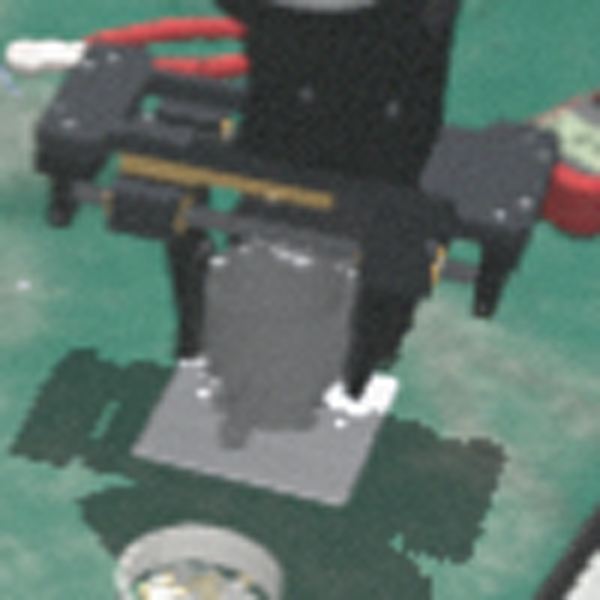

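View pics/t12.png

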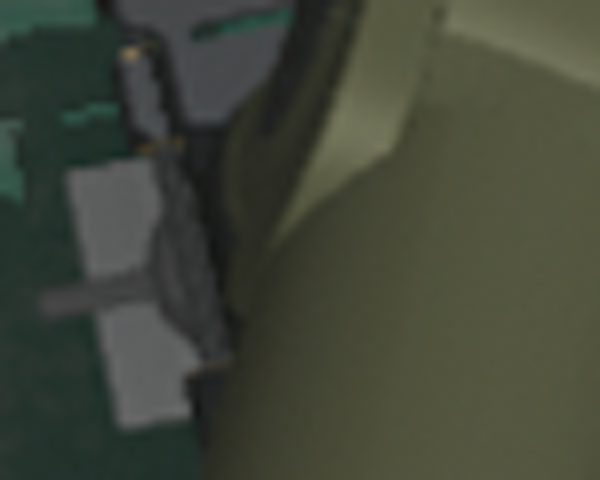

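Emit:
carry_out:
  commands:
    - {"tx": 0.0015, "ty": 0, "tz": 0.002, "rx": 0, "ry": 0, "rz": 0, "jaw": 0.5}
    - {"tx": 0.0015, "ty": 0, "tz": 0.0035, "rx": 0, "ry": 0, "rz": 0, "jaw": 0.5}
    - {"tx": 0.0015, "ty": 0, "tz": 0.0045, "rx": 0, "ry": 0, "rz": 0, "jaw": 0.5}
    - {"tx": 0.0015, "ty": 0, "tz": 0.0055, "rx": 0, "ry": 0, "rz": 0, "jaw": 0.5}
    - {"tx": 0.0015, "ty": 0, "tz": 0.0055, "rx": 0, "ry": 0, "rz": 0, "jaw": 0.5}
    - {"tx": 0.0015, "ty": 0, "tz": 0.0055, "rx": 0, "ry": 0, "rz": 0, "jaw": 0.5}

```text
time: 15.2
position: [0.4756, -0.3333, 0.0231]
tool_rot: [1.99, 2.431, -0.0]
ft_force: [-0.6, -0.5, -0.4]
grip_width: 0.691
```

```bash
python3 - <<'E'
from h import *
s=get_image("side");st()
crop("side",s,290,120,390,220,6,"s13");
E
```

```text
15.25 [ 0.4756 -0.3333  0.0231] yawx 101.4 tilt [ 0.e+00 -3.e-04 -1.e+00] F [-0.19 -0.33  0.47] M [0.01 0.01 0.  ] w 0.695 [ 0.98  0.4  -0.5   1.82  0.23  0.98  0.59]
```

View pics/s13.png

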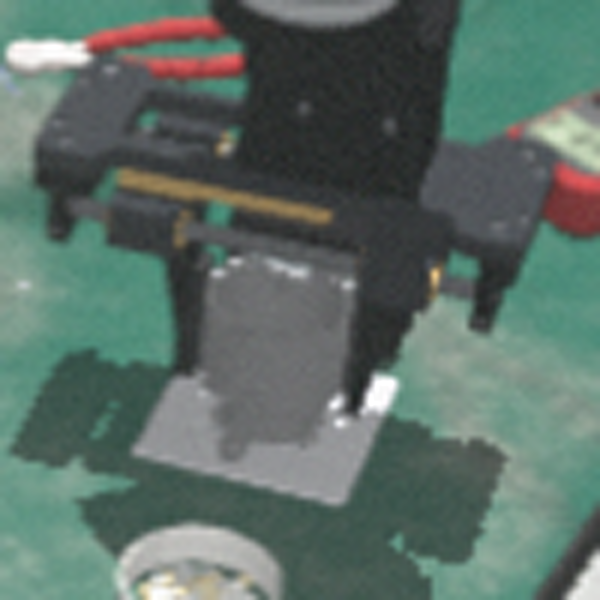

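Emit:
carry_out:
  commands:
    - {"tx": 0, "ty": 0, "tz": 0.0005, "rx": 0, "ry": 0, "rz": 0, "jaw": 0.5}
    - {"tx": 0, "ty": 0, "tz": 0.0008, "rx": 0, "ry": 0, "rz": 0, "jaw": 0.5}
    - {"tx": 0, "ty": 0, "tz": 0.0008, "rx": 0, "ry": 0, "rz": 0, "jaw": 0.5}

```text
time: 15.62
position: [0.4756, -0.3333, 0.023]
tool_rot: [1.99, 2.431, -0.001]
ft_force: [-2.5, 1.5, 6.4]
grip_width: 0.694
```

```bash
python3 - <<'E'
from h import *
st()
E
```

```text
15.625 [ 0.4756 -0.3333  0.023 ] yawx 101.4 tilt [-1.e-04 -6.e-04 -1.e+00] F [-2.45  1.51  6.41] M [0.18 0.45 0.04] w 0.694 [ 0.98  0.4  -0.5   1.82  0.23  0.98  0.59]
```

Firm contact with the plate (6 N). Ease back slightly, open, rise.

Emit:
carry_out:
  commands:
    - {"tx": 0, "ty": 0, "tz": -0.0006, "rx": 0, "ry": 0, "rz": 0, "jaw": 0.5}
    - {"tx": 0, "ty": 0, "tz": -0.0006, "rx": 0, "ry": 0, "rz": 0, "jaw": 0.72}
    - {"tx": 0, "ty": 0, "tz": -0.0006, "rx": 0, "ry": 0, "rz": 0, "jaw": 0.8}
    - {"tx": 0, "ty": 0, "tz": -0.0006, "rx": 0, "ry": 0, "rz": 0, "jaw": 1}
    - {"tx": 0, "ty": 0, "tz": -0.0006, "rx": 0, "ry": 0, "rz": 0, "jaw": 1}
    - {"tx": 0, "ty": 0, "tz": -0.0006, "rx": 0, "ry": 0, "rz": 0, "jaw": 1}

```text
time: 16.38
position: [0.4755, -0.3332, 0.0227]
tool_rot: [-1.99, -2.431, 0.0]
ft_force: [-0.4, 0.4, -0.6]
grip_width: 0.975
```

```bash
python3 - <<'E'
from h import *
st()
E
```

```text
16.375 [ 0.4755 -0.3332  0.0227] yawx 101.4 tilt [-0.  0. -1.] F [-0.36  0.36 -0.59] M [ 0.01 -0.1  -0.03] w 0.975 [ 0.98  0.4  -0.5   1.82  0.23  0.98  0.59]
```

Emit:
carry_out:
  commands:
    - {"tx": 0, "ty": 0, "tz": -0.015, "rx": 0, "ry": 0, "rz": 0, "jaw": 1}
    - {"tx": 0, "ty": 0, "tz": -0.045, "rx": 0, "ry": 0, "rz": 0, "jaw": 1}
    - {"tx": 0, "ty": 0, "tz": -0.09, "rx": 0, "ry": 0, "rz": 0, "jaw": 1}
    - {"tx": 0, "ty": 0, "tz": -0.14, "rx": 0, "ry": 0, "rz": 0, "jaw": 1}
    - {"tx": 0, "ty": 0, "tz": -0.19, "rx": 0, "ry": 0, "rz": 0, "jaw": 1}
    - {"tx": 0.05, "ty": 0.02, "tz": -0.2, "rx": 0, "ry": 0, "rz": 0, "jaw": 1}
    - {"tx": 0.1, "ty": 0.03, "tz": -0.2, "rx": 0, "ry": 0, "rz": 0, "jaw": 1}
    - {"tx": 0.15, "ty": 0.04, "tz": -0.2, "rx": 0, "ry": 0, "rz": 0, "jaw": 1}
    - {"tx": 0.2, "ty": 0.05, "tz": -0.2, "rx": 0, "ry": 0, "rz": 0, "jaw": 1}
    - {"tx": 0.25, "ty": 0.06, "tz": -0.2, "rx": 0, "ry": 0, "rz": 0, "jaw": 1}
    - {"tx": 0.3, "ty": 0.06, "tz": -0.2, "rx": 0, "ry": 0, "rz": 0, "jaw": 1}
    - {"tx": 0.3, "ty": 0.06, "tz": -0.2, "rx": 0, "ry": 0, "rz": 0, "jaw": 1}

```text
time: 17.88
position: [0.4748, -0.0225, 0.2242]
tool_rot: [1.979, 2.438, 0.0]
ft_force: [0.7, -0.8, 0.2]
grip_width: 0.998
```

```bash
python3 - <<'E'
from h import *
s=get_image("side");t=get_image("top");st()
crop("side",s,290,120,390,220,6,"s14");crop("top",t,300,190,375,250,10,"t14")
cv2.imwrite("pics/sD.png",cv2.cvtColor(s,cv2.COLOR_RGB2BGR));cv2.imwrite("pics/tD.png",cv2.cvtColor(t,cv2.COLOR_RGB2BGR))
E
```

```text
17.975 [ 0.4753 -0.0273  0.2237] yawx 101.47 tilt [ 0.0014 -0.002  -1.    ] F [-0.1  -0.92  0.23] M [-0.02 -0.09 -0.03] w 1.004 [ 0.79 -0.03 -0.76  1.84 -0.02  1.32  0.23]
```

View pics/s14.png

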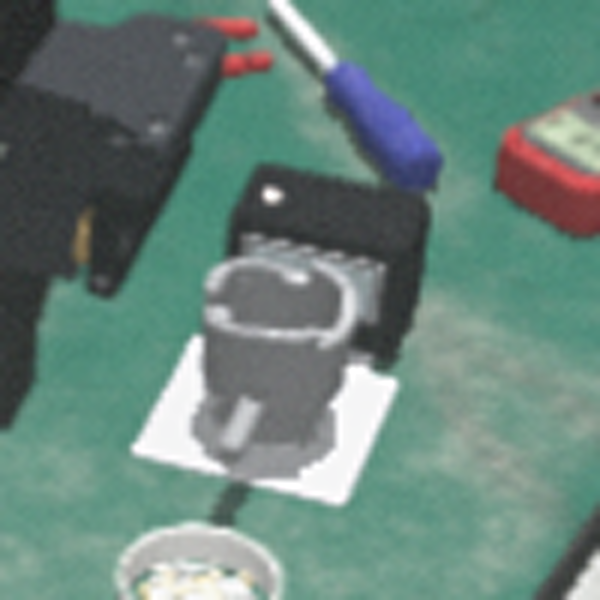

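View pics/t14.png

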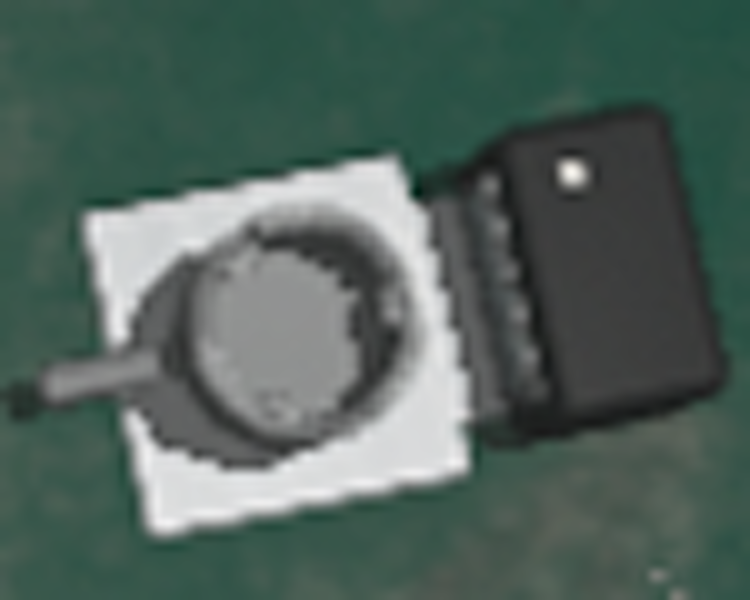

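View pics/sD.png

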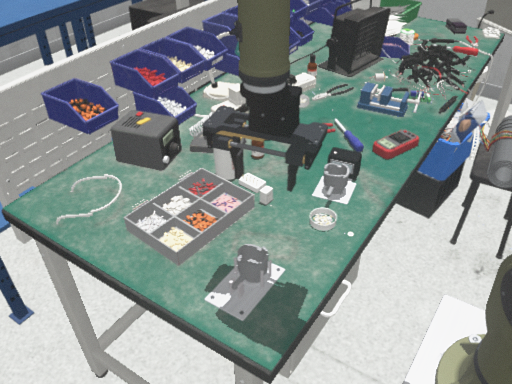

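```bash
python3 - <<'E'
from h import *
T=lambda u,v:((u+.5)/10-.5+300,(v+.5)/10-.5+190)
c=np.array([onz("top",T(*p),.005)[:2] for p in[(400,155),(468,470),(150,533),(87,213)]])
m=c.mean(0);ed=[c[0]-c[3],c[1]-c[2]];print("plate",m,[np.degrees(np.arctan2(d[1],d[0])) for d in ed],[np.linalg.norm(d) for d in ed])
r=onz("top",T(306,324),.060)[:2];print("rim",r,"off mm",(r-m)*1e3, "diam",np.linalg.norm(onz("top",T(188,324),.06)-onz("top",T(425,324),.06)))
p,q=onz("top",T(155,363),.039)[:2],onz("top",T(45,387),.039)[:2];d=q-p;print("handle",np.degrees(np.arctan2(d[1],d[0])),"from rim",np.degrees(np.arctan2(*(q-r)[::-1])))
S=lambda u,v:((u+.5)/6-.5+290,(v+.5)/6-.5+120)
p,q=onz("side",S(250,400),.039)[:2],onz("side",S(233,443),.039)[:2];d=q-p;print("handle side",np.degrees(np.arctan2(d[1],d[0])))
c=np.array([onz("side",S(*p),.005)[:2] for p in[(398,378),(345,503),(133,452),(190,340)]]);print("plate side front/right", [np.degrees(np.arctan2(*(d[::-1]))) for d in(c[1]-c[0],c[2]-c[1])])
r=onz("side",S(282,299),.061)[:2];front=(c[1]+c[2])/2;print("rim side",r,"plate mid side",front+.044*np.array([np.cos(np.radians(-80)),np.sin(np.radians(-80))]))
E
```

```text
plate [ 0.47757429 -0.33428436] [np.float64(-80.12766170659307), np.float64(-79.67059609837169)] [np.float64(0.08604092607436532), np.float64(0.08662807965929721)]
rim [ 0.47589827 -0.33284128] off mm [-1.67601536  1.44308232] diam 0.06049610703843368
handle 101.56879735840315 from rim 101.46204166832136
handle side 103.76758189125975
plate side front/right [np.float64(100.93078242725174), np.float64(10.996965611187782)]
rim side [ 0.47494349 -0.33339335] plate mid side [ 0.47406248 -0.33114204]
```

```bash
python3 - <<'E'
from h import *
st();print(ctrl.close_job())
E
```

```text
17.975 [ 0.4753 -0.0273  0.2237] yawx 101.47 tilt [ 0.0014 -0.002  -1.    ] F [-0.1  -0.92  0.23] M [-0.02 -0.09 -0.03] w 1.004 [ 0.79 -0.03 -0.76  1.84 -0.02  1.32  0.23]
the job is handed in; nothing more can be done
None
```

The top tub now stands upright on the scanner's plate with its label towards the window. I handed the job in at about 18 s of the 59 s allowed.

**What I did:** With the jaws shut, I pushed the handle about 62° counter-clockwise, at roughly 1–3 N in the readings I took. I then backed off and left the tub raised on its ramps for about 3 s. After that I gripped the body across its y axis at 15 N, lifted it out, set it on the plate and let go. The arm then withdrew.

**Last checks:**
- **Position:** the two cameras put the tub's axis about 2 mm from the plate's middle. Their absolute positions for the plate differ by about 3–4 mm, so I placed the tub between them, corrected by where it was gripped.
- **Facing:** the label itself was hidden from both cameras, so I judged this from the handle opposite. Against the plate it is about 1.5° off square in the top view and up to about 3° off in the side view.
- **Lower tub:** the pictures after the lift and at the end show it still in the holder.
- **Other things:** the bystanders look unmoved in the last side picture, but I didn't measure their positions.
- **Forces:** the highest reading I took was about 7 N, when setting the tub down. The arm was clear of everything at hand-in.

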